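# Run the sensor carriage into the test head and click its push-push lock

## Robot

A 6-joint arm with a two-finger parallel gripper is mounted at the origin on a cart in front of the work surface, level with it; the furniture and walls round the work are solid. World frame = base frame: x ahead of the robot, y to its left, z up, the work surface at z = 0. Lengths are in mm, angles in rad, forces in N, time in s.
With the tool pointing down it reaches from about 350 to 975 mm from the base axis. Payload 7.1 kg.
Tool frame: the origin (TCP) lies at the very end of the fingers, on their centre line; the grasp point (between the pads) lies 19 mm behind it (ctrl.grasp_offset is the distance from the TCP to the grasp point, in mm); z points along the fingers, y is the line along which they close (so a half turn about z gives the same grasp; the last joint's range is limited). The gripper opens to 88 mm and grips with 3 to 60 N. Pads are 20 mm wide; open, the fingers measure 115 mm over their backs; the gripper's body (75 mm by 178 mm) begins 61 mm behind the grasp point.
Start: joints at [1.272, 0.423, 1.63, -0, 1.089, -0.019], TCP at [172.57, 600.686, 222.675] pointing down, gripper open.
Joint ranges: [-3, 3], [-0.9, 2.11], [0.09, 2.58], [-1.31, 4.45], [0.11, 2.69], [-2.54, 2.54]. Speed limits (rad/s): [2.39, 2.39, 3.01, 3.14, 3.14, 3.14].

## Interface

Orientations are given as a rotation vector (axis times angle).
In Python, from workcell import ctrl, viewer, ticket, models gives the robot as it stands.
- The arm moves only by the tool play_rows, never from a script. Its arguments are lists of equal length, an entry for each row: "dp": the shift along the world's x, y, z in mm, a list of three; "yaw": the turn about the world's z in degrees. In form: {"dp": [[tx, ty, tz], ...], "yaw": [yaw, ...]}. A call has 1 to 8 rows; each row shifts and turns the commanded pose from where the row before left it; what a row does not reach is not made up. A row lasts 1/12 s, in which the tool goes at most 41.7 mm and 7.16 degrees, less where a joint would pass 70% of its speed; a pose out of reach is approached as far as the arm can. A call is refused whole if a number of a shift passes 41.7 or a number of a turn 7.16, either way. A call with a gripper value outside its range is refused whole. "gripper" is the closure, from 0 (fully open) to 1 (shut), set as the call begins (left out, the last holds). The fingers move at their own pace and stop on an object; the grip force is fixed at half the most. Time passes only in rows, so rows that do not move let the fingers close. It gives the time, the measured TCP pose, the force, the opening and the grip force at its end, in the units of the state.
- ctrl.get_obs(): the state, without advancing time (a new reading comes with each control period).
- viewer.get_image(name): name is "scene" or "top"; returns a dict with "pixels" (420x560x3 uint8, red, green, blue), "range_z" (420x560 float32, mm along the optical axis (not along the pixel's ray), 0 where there is no reading), "fx", "fy", "cx", "cy" (pixels), "dist_coeffs" ([k1, k2, p1, p2, k3] as OpenCV has them; the pictures are not rectified), "T" (4x4, takes a point from camera to world coordinates). Camera axes: x right, y up, looking along -z (the intrinsics and any distortion apply to the point x, -y, -z); pixel columns grow to the right and rows downward; lengths in mm; the calibration is good to about 2 mm. A picture is of the moment at which its call begins.
- ticket.close_job(): hands the job in; it is judged then, once.
Trained networks look in a picture, given as the dict that the camera call returned (one of the last four; its "shot" number tells which), for a name from the list of things; names that differ only in an ending like _2 or _b are one class to them, and where a whole thing is asked for, a point or a joint stands for the part that bears it (a point fixed in the world has none). Each returns a list of dicts, best first, with "conf" (0 to 1); they miss things now and then, are a little off and sometimes report something else, mostly with a low value. They report only what shows in the picture. A call takes as long as a camera call. They do not tell look-alikes from the thing itself.
- models.look_for(picture, name): "bbox" ([centre column, centre row, width, height] in pixels, round what is visible of it).
- models.landmark_of(picture, name): "location" ([column, row] in pixels: a listed point, or the origin of a listed thing).
The state is a dict: "t": time; "qpos": joint angles; "qvel": joint speeds; "joint_torque": joint torques, N m; "ee_pos": TCP position; "orientation": TCP orientation; "ft_force": force on the tool from outside, world axes, zero at the start; "moment": the same for the moment, N m; "width": finger opening in mm; "grasp_force": force on a finger pad.
Only numpy, scipy, OpenCV 4.12 (cv2) and the standard library are available. Lean on these libraries where they do the work, as an engineer would, in place of code of your own. Each camera call takes 0.05 s, during which the arm holds its last target. There are 200 camera calls.

## Task

Slide the carriage with its sensor into the test head until it meets the sprung contacts, then click the lock under the round dust cap so that its blade draws the carriage fully home and holds it there, the sensor still lying in its nest. The lock is push-push and may have been left either way (with its blade down the carriage is stopped short), and the dust cap looks the same in both states, so find out by touch and click it free first if need be. Push gently: force nothing with more than 30 N.

Things in the scene. Friction and masses are not known exactly. Their poses are not given: they have to be found in the camera images.
- fixture: Sensor test fixture fixed to the bench: aluminium base 227 x 90 x 6 mm with two guide rails; at its back a grey head block 84 mm wide, 62 mm high, with a tunnel for the carriage. Origin on the bench, on the centre line; x points from the front (carriage side, nearest the robot) to the back, z up. Head from x = -1 to +104 mm, base from x = -122 mm. More than 30 N on it does damage.
- carriage: Aluminium carriage, 48 mm wide, with a nest for the sensor; slides only along the fixture's x with about 1 N. Its frame meets the fixture's frame at home: its x there is 0 at home, -55 mm at the start. In the last 5 mm sprung contacts push back with 1 to 2.5 N; let go, it settles 5 mm short, where the lock can draw it in. A lowered blade stops it hard 12 mm short.
- tab (a point): Centre of the front face of the carriage's upright push tab, 36 mm above the bench and 51.5 mm in front of the carriage's origin. The tab is 32 mm wide, 8 mm thick, its top 48 mm above the bench; push it along the fixture's +x. At home it stands 41 mm in front of the head.
- cap_top (a point): Centre of the top of the round black dust cap at rest, 84 mm above the bench, on the head, 60 mm behind the fixture's origin. The cap is 23 mm wide, in a steel collar 36 mm wide whose top is 66 mm above the bench. It moves straight down, has its own light spring (1 to 2 N) and always returns to this height, whatever the lock's state.
- cap: The dust cap as a body; origin 22 mm below its top, z up. Under it is the lock plunger. Blade up: the cap sinks 1 mm freely, then meets the plunger, which yields above about 5 N. Blade down (latched): it sinks 8 to 10 mm freely, then turns firm. To click, press slowly onto the rubber stop, 14 mm deep (takes 6 to 12 N), then let go fully: each full press changes the state, a shorter one does not.
- test_sensor: The round light-metal sensor lying loose in the carriage's nest, between low black stops: 38 mm flange, 13 mm high; origin at the centre of its underside, 16 mm above the bench and 28 mm behind the carriage's origin.
- nest (a point): Centre of the nest's floor on the carriage, 16 mm above the bench, where the sensor lies; 79.5 mm behind the tab's front face. It moves with the carriage.
Mind the look-alikes: they are no part of the job. What is shaped like the test_sensor but pink or yellow is not meant.

How it is judged:
By the outcome, as a careful person would: the job done as asked, in the order asked, and still so for the second after the job is handed in, with the robot touching nothing.
It also fails if it takes over 51 s, if anything falls off the work surface, if the arm or the gripper's body presses on something with over 40 N, if the wrist force passes 120 N, or if a joint passes its speed limit or range.

## Working session

There is one attempt and no reset: what is moved stays moved. The work goes in short steps, Python scripts to look and compute and a tool call to move; the robot and the scene stay as the last step left them, time stands still between calls to the robot, and variables do not carry over. Pictures are saved under pics/ and viewed, at most 10 in all, crops included, and the job is handed in when it is done.

Besides the shell and the picture viewer there is one more tool, called after "Call:" as name(argument=value, ...), one argument or row to a line, values as JSON. play_rows: Moves the arm, as the interface text tells. Its arguments: {"type":"object","properties":{"dp":{"type":"array"},"yaw":{"type":"array"},"gripper":{"type":"number"}},"required":["dp","yaw"]}

```bash
mkdir -p pics; cat > h.py <<'E'
import numpy as np, cv2
from workcell import ctrl, viewer, ticket, models
def K(p): return np.array([[p['fx'],0,p['cx']],[0,p['fy'],p['cy']],[0,0,1.]])
def ray(p,uv):
    n=cv2.undistortPoints(np.array([[uv]],float),K(p),np.array(p['dist_coeffs'],float))[0,0]
    T=np.array(p['T']); d=T[:3,:3]@np.array([n[0],-n[1],-1.]); return T[:3,3],d
def at_z(p,uv,z):
    o,d=ray(p,uv); return o+d*(z-o[2])/d[2]
def at_depth(p,uv):
    o,d=ray(p,uv); u,v=int(round(uv[0])),int(round(uv[1]))
    w=p['range_z'][max(v-1,0):v+2,max(u-1,0):u+2]; w=w[w>0]
    return o+d*np.median(w) if w.size else None
def tri(a,ua,b,ub):
    A=np.zeros((3,3));B=np.zeros(3)
    for p,u in((a,ua),(b,ub)):
        o,d=ray(p,u); d=d/np.linalg.norm(d); M=np.eye(3)-np.outer(d,d); A+=M;B+=M@o
    return np.linalg.solve(A,B)
E
python3 - <<'E'
from h import *
np.set_printoptions(precision=1,suppress=True)
P={}
for n in('scene','top'):
    p=P[n]=viewer.get_image(n); cv2.imwrite(f'pics/{n}0.png',p['pixels'][...,::-1])
L={}
for k in('fixture','carriage','tab','cap_top','cap','test_sensor','nest'):
    for n in P:
        r=models.landmark_of(P[n],k)[:3]; L[n,k]=r
        for q in r: print(k,n,round(q['conf'],2),np.array(q['location']),at_depth(P[n],q['location']))
    if L['scene',k] and L['top',k]: print('  tri',tri(P['scene'],L['scene',k][0]['location'],P['top'],L['top',k][0]['location']))
print(ctrl.get_obs())
E
```

```text
fixture scene 0.69 [288.2 245.7] [ 576.3 -182.6   23.3]
fixture top 0.81 [307.5 205.5] [ 607.4 -195.1   19.8]
  tri [ 613.4 -187.8   -1.1]
carriage scene 0.94 [296.  261.7] [ 508.1 -194.8   37.2]
carriage top 0.95 [292.2 229.6] [ 558.  -194.4   16.8]
  tri [ 560.7 -194.6    2. ]
tab scene 0.89 [297.2 264.8] [ 507.8 -196.9   31.6]
tab top 0.62 [280.9 259.3] [ 506.  -203.8    6.1]
  tri [ 502.8 -201.6   34.1]
cap_top scene 0.85 [289.6 189.8] [ 669.9 -183.2   83.1]
cap_top top 0.57 [318.5 159.2] [ 668.2 -177.    82.6]
  tri [ 666.8 -180.3   85.2]
cap scene 0.67 [284.1 199.7] [ 661.5 -173.7   67.1]
cap top 0.58 [320.8 163.5] [ 664.  -183.9   81.7]
  tri [ 671.6 -177.4   61.1]
test_sensor scene 0.81 [225.7 259.3] [554.1 -78.5   7.6]
test_sensor scene 0.78 [295.1 245.1] [ 579.6 -194.3   22.7]
test_sensor scene 0.47 [354.7 241.3] [ 627.1 -302.7    3.7]
test_sensor top 0.84 [237.7 193.2] [564.7 -78.9  12.2]
test_sensor top 0.65 [296.7 214.2] [ 583.4 -187.8   24.6]
  tri [567.4 -76.2  -1.3]
nest scene 0.94 [294.4 245.4] [ 579.3 -193.1   22.2]
nest top 0.75 [300.4 215.4] [ 584.2 -194.6   27.5]
  tri [ 586.5 -193.4   17.7]
{'t': 0.8, 'qpos': array([ 1.3,  0.4,  1.6,  0. ,  1.1, -0. ]), 'qvel': array([ 0.,  0., -0., -0., -0.,  0.]), 'joint_torque': array([  0. , -54.5, -27.4,   0.1,   0. ,  -0. ]), 'ee_pos': array([172.6, 600.7, 222.7]), 'orientation': array([-0.4, -3.1,  0. ]), 'ft_force': array([-0.7, -0.9,  0.1]), 'moment': array([ 0., -0.,  0.]), 'grasp_force': 0.0, 'width': 87.65469454304234}
```

View pics/scene0.png

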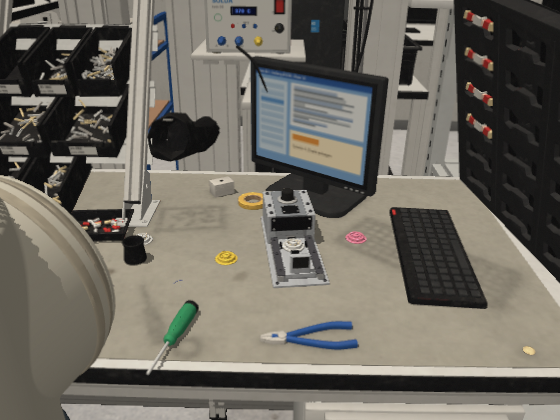

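View pics/top0.png

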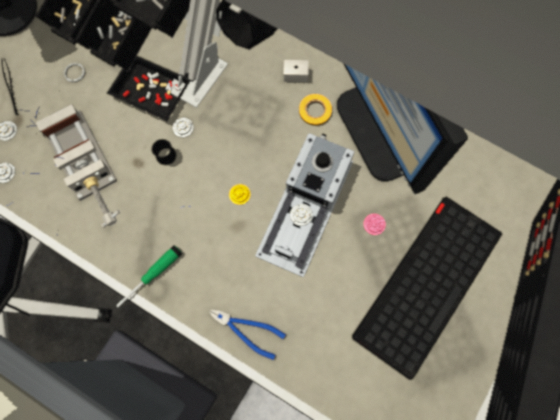

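The scene shows the fixture at (290,240), with the silver sensor in its nest at (293,244). The look-alikes are yellow at (226,258) and pink at (355,238), and the top view also has loose white ones at (182,127), (7,130) and (5,172). The top view shows the cap at (322,159), the tab at about (285,255) and the sensor at (301,214). The wanted sensor is the one on the carriage. Next I'll fit the fixture pose and check for obstacles.

```bash
python3 - <<'E'
from h import *
from scipy.optimize import least_squares
from scipy.spatial.transform import Rotation as R
np.set_printoptions(precision=2,suppress=True)
P={n:viewer.get_image(n) for n in('scene','top')}
F={'fixture':(0,0,0),'carriage':(-55,0,0),'tab':(-106.5,0,36),'cap_top':(60,0,84),'cap':(60,0,62),'nest':(-27,0,16)}
obs=[]
for n in P:
    for k in F:
        r=models.landmark_of(P[n],k)
        if r: obs.append((n,k,np.array(r[0]['location'])))
def proj(p,X):
    T=np.array(p['T']); c=T[:3,:3].T@(X-T[:3,3]); c=np.array([c[0],-c[1],-c[2]])
    return cv2.projectPoints(c.reshape(1,1,3),np.zeros(3),np.zeros(3),K(p),np.array(p['dist_coeffs'],float))[0].ravel()
def w(q,f): c,s=np.cos(q[2]),np.sin(q[2]); return np.array([q[0]+c*f[0]-s*f[1],q[1]+s*f[0]+c*f[1],f[2]])
res=lambda q:np.concatenate([proj(P[n],w(q,F[k]))-u for n,k,u in obs])
s=least_squares(res,[610,-187,.13],loss='soft_l1',f_scale=2,x_scale=[10,10,.1]); q=s.x
print('landmark fit',q[:2],np.degrees(q[2])); 
for (n,k,u),e in zip(obs,res(q).reshape(-1,2)): print(n,k,e)
# clouds
vv,uu=np.mgrid[0:420,0:560]
def cloud(p):
    n=cv2.undistortPoints(np.stack([uu.ravel(),vv.ravel()],1).astype(float)[:,None],K(p),np.array(p['dist_coeffs'],float))[:,0]
    z=p['range_z'].ravel(); m=z>0; T=np.array(p['T'])
    c=np.stack([n[:,0]*z,-n[:,1]*z,-z],1)[m]; return c@T[:3,:3].T+T[:3,3]
for n in P:
    C=cloud(P[n]); d=C[:,:2]-q[:2]; c_,s_=np.cos(q[2]),np.sin(q[2])
    f=np.stack([d@[c_,s_],d@[-s_,c_]],1)
    near=(abs(f[:,0])<150)&(abs(f[:,1])<70)
    for nm,lo,hi in(('head top',57,65.5),('base',4,9),('cap',80,90)):
        m=near&(C[:,2]>lo)&(C[:,2]<hi)
        if nm=='cap': m&=(abs(f[:,0]-60)<25)&(abs(f[:,1])<25)
        if m.sum()>10:
            r=cv2.minAreaRect(f[m].astype(np.float32)); print(n,nm,m.sum(),'med z',np.median(C[m,2]),'rect(fix frame)',np.array(r[0]),np.array(r[1]),r[2])
    m=(C[:,2]>110)&(C[:,0]>250)&(C[:,0]<950)&(abs(C[:,1])<650)
    g=np.round(C[m]/60).astype(int); 
    for k in np.unique(g[:,:2],axis=0):
        z=C[m][(g[:,:2]==k).all(1)][:,2]
        if len(z)>4 and n=='top' or len(z)>15: print(n,k*60,len(z),'z',z.min().round(),z.max().round(),end=' | ')
    print()
o=ctrl.get_obs(); print(R.from_rotvec(o['orientation']).as_matrix())
for n,c in(('top',(250,120,110)),):
    p=P[n]['pixels'][120:290,230:380,::-1]; cv2.imwrite('pics/crop1.png',cv2.resize(p,None,fx=3.4,fy=3.4,interpolation=cv2.INTER_CUBIC))
E
```

```text
landmark fit [ 615.11 -188.04] 7.260964839593959
scene fixture [4.08 1.77]
scene carriage [-0.92  1.54]
scene tab [-0.27 -2.15]
scene cap_top [2.   0.07]
scene cap [ 0.83 -0.82]
scene nest [0.39 0.66]
top fixture [-0.97  1.27]
top carriage [ 0.57 -0.61]
top tab [ 0.29 -0.65]
top cap_top [-0.51 -1.2 ]
top cap [-3.74 -0.85]
scene head top 1152 med z 61.4721795744712 rect(fix frame) [74.72 -4.16] [100.01 171.97] 78.83346557617188
scene base 896 med z 5.498638492105869 rect(fix frame) [ 11.94 -10.14] [277.53 131.82] 5.23024320602417
scene cap 51 med z 82.106984495115 rect(fix frame) [57.22  1.12] [19.24 18.15] 59.67216110229492
scene [ 480 -600] 76 z 110.0 131.0 | scene [ 480 -540] 2715 z 110.0 316.0 | scene [ 480 -480] 2679 z 276.0 419.0 | scene [ 540 -540] 2314 z 110.0 313.0 | scene [ 540 -480] 3595 z 233.0 425.0 | scene [ 600 -540] 1293 z 110.0 261.0 | scene [ 600 -480] 2856 z 201.0 422.0 | scene [ 600 -420] 232 z 382.0 420.0 | scene [ 660 -540] 594 z 110.0 200.0 | scene [ 660 -480] 2252 z 149.0 395.0 | scene [ 660 -420] 636 z 339.0 415.0 | scene [ 720 -540] 174 z 110.0 161.0 | scene 
[... 2533 characters left out ...]
55.0 409.0 | top [ 720 -540] 43 z 110.0 151.0 | top [ 720 -480] 310 z 116.0 346.0 | top [ 720 -360] 942 z 111.0 284.0 | top [ 720 -300] 2464 z 110.0 283.0 | top [ 720 -240] 81 z 118.0 251.0 | top [720 120] 963 z 110.0 202.0 | top [720 180] 599 z 125.0 161.0 | top [720 240] 347 z 110.0 161.0 | top [720 300] 10 z 110.0 129.0 | top [ 780 -240] 1080 z 110.0 243.0 | top [ 780 -180] 238 z 110.0 178.0 | top [780   0] 495 z 110.0 175.0 | top [780  60] 368 z 110.0 179.0 | top [780 120] 903 z 111.0 178.0 | top [780 180] 33 z 132.0 139.0 | top [ 840 -180] 65 z 110.0 139.0 | top [840   0] 42 z 111.0 138.0 | top [840  60] 19 z 110.0 136.0 | 
[[-0.96  0.28 -0.  ]
 [ 0.28  0.96 -0.  ]
 [-0.   -0.   -1.  ]]
```

View pics/crop1.png

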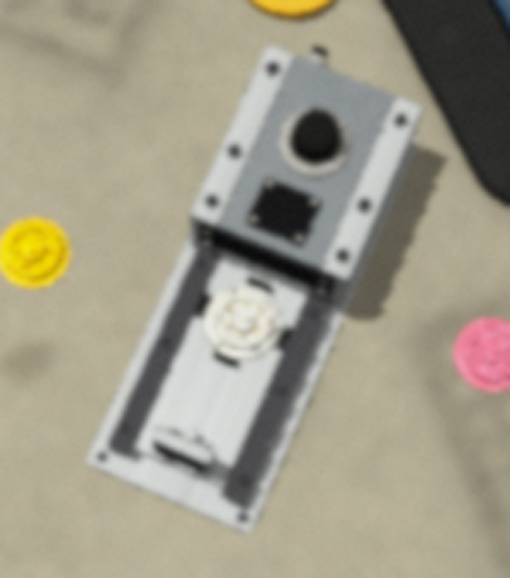

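The crop confirms the silver sensor in the nest at (244,320), the tab at (183,447) and the cap at (316,135). The estimates are: cap about (673,-181,84), tab about (508,-202,36), fixture yaw about 7.5°. The monitor is about 110 mm from the cap, so I'll keep the start yaw there. I'll go and feel the cap first.

Call:
play_rows(
  dp=[
    [21.8,-34,0],
    [21.8,-34,0],
    [21.8,-34,0],
    [21.8,-34,0],
    [21.8,-34,0],
    [21.8,-34,0],
    [21.8,-34,0],
    [21.8,-34,0],
  ],
  yaw=[0,0,0,0,0,0,0,0],
  gripper=1,
)

```text
t: 2.17
ee_pos: [347.7, 327.0, 222.9]
orientation: [0.437, 3.111, 0.001]
ft_force: [1.2, 0.0, -0.2]
width: 37.8
grasp_force: 0.0
```

Call:
play_rows(
  dp=[
    [21.8,-34,0],
    [21.8,-34,0],
    [21.8,-34,0],
    [21.8,-34,0],
    [21.8,-34,0],
    [21.8,-34,0],
    [21.8,-34,0],
    [21.8,-34,0],
  ],
  yaw=[0,0,0,0,0,0,0,0],
)

```text
t: 2.83
ee_pos: [522.2, 54.7, 222.9]
orientation: [0.438, 3.11, 0.0]
ft_force: [0.8, -0.1, 0.9]
width: 0.7
grasp_force: 0.0
```

Call:
play_rows(
  dp=[
    [21.8,-34,0],
    [21.8,-34,0],
    [21.8,-34,0],
    [21.8,-34,0],
    [21.8,-34,0],
    [21.8,-34,0],
    [21.8,-34,-10],
    [0,0,-20],
  ],
  yaw=[0,0,0,0,0,0,0,0],
)

```text
t: 3.5
ee_pos: [678.9, -188.1, 195.1]
orientation: [0.443, 3.101, -0.004]
ft_force: [-0.7, 0.1, 0.7]
width: 0.4
grasp_force: 0.0
```

Call:
play_rows(
  dp=[
    [0,0,-30],
    [0,0,-30],
    [0,0,-25],
    [0,0,-10],
    [0,0,0],
    [0,0,0],
    [0,0,0],
  ],
  yaw=[0,0,0,0,0,0,0],
)

```text
t: 4.08
ee_pos: [675.3, -181.6, 99.6]
orientation: [0.437, 3.108, -0.001]
ft_force: [0.6, 0.3, 0.6]
width: 0.3
grasp_force: 0.0
```

```bash
python3 - <<'E'
from h import *
p=viewer.get_image('top'); cv2.imwrite('pics/top1.png',cv2.resize(p['pixels'][100:260,240:400,::-1],None,fx=3.5,fy=3.5,interpolation=cv2.INTER_CUBIC))
o=ctrl.get_obs(); print(o['ee_pos'],o['ft_force'])
E
```

```text
[ 675.39460765 -181.59476345   99.91475332] [-0.38056663 -0.32157549 -0.14190902]
```

View pics/top1.png

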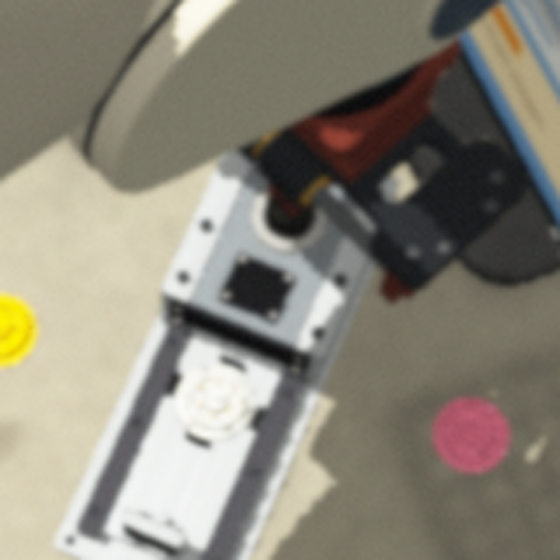

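The fingers at (288,200) are over the cap and collar at (288,220). I'll probe gently.

Call:
play_rows(
  dp=[
    [0,0,-7],
    [0,0,-5],
    [0,0,-1],
    [0,0,-1],
    [0,0,-1],
    [0,0,-1],
    [0,0,-1],
    [0,0,0],
  ],
  yaw=[0,0,0,0,0,0,0,0],
)

```text
t: 4.8
ee_pos: [673.9, -181.3, 80.5]
orientation: [-0.438, -3.111, -0.0]
ft_force: [-0.3, 1.2, 1.0]
width: 0.3
grasp_force: 0.5
```

Call:
play_rows(
  dp=[
    [0,0,-1],
    [0,0,-1],
    [0,0,0],
    [0,0,0],
  ],
  yaw=[0,0,0,0],
)

```text
t: 5.13
ee_pos: [674.0, -181.3, 78.7]
orientation: [0.438, 3.111, 0.0]
ft_force: [0.4, 0.5, 1.6]
width: 0.6
grasp_force: 0.6
```

Call:
play_rows(
  dp=[
    [0,0,-1],
    [0,0,-1],
    [0,0,0],
    [0,0,0],
  ],
  yaw=[0,0,0,0],
)

```text
t: 5.47
ee_pos: [674.0, -181.3, 76.6]
orientation: [0.438, 3.111, -0.0]
ft_force: [-0.8, -0.3, 0.7]
width: 0.4
grasp_force: 0.7
```

The cap sank 7 mm at about 1 N, so the blade is down (latched). I'll press slowly to the stop to free it.

Call:
play_rows(
  dp=[
    [0,0,-0.7],
    [0,0,-0.7],
    [0,0,-0.6],
    [0,0,-0.5],
    [0,0,-0.5],
    [0,0,0],
  ],
  yaw=[0,0,0,0,0,0],
)

```text
t: 5.97
ee_pos: [674.1, -181.3, 74.3]
orientation: [0.438, 3.111, -0.0]
ft_force: [-2.3, 0.3, 6.6]
width: 0.6
grasp_force: 3.4
```

Call:
play_rows(
  dp=[
    [0,0,-0.5],
    [0,0,-0.5],
    [0,0,-0.5],
    [0,0,-0.5],
    [0,0,0],
  ],
  yaw=[0,0,0,0,0],
)

```text
t: 6.38
ee_pos: [674.2, -181.4, 72.4]
orientation: [0.438, 3.11, -0.0]
ft_force: [-1.9, 1.3, 7.5]
width: 0.6
grasp_force: 3.7
```

Call:
play_rows(
  dp=[
    [0,0,-0.5],
    [0,0,-0.5],
    [0,0,-0.5],
    [0,0,-0.5],
    [0,0,0],
  ],
  yaw=[0,0,0,0,0],
)

```text
t: 6.8
ee_pos: [674.1, -181.4, 70.6]
orientation: [0.438, 3.11, -0.0]
ft_force: [-2.7, 0.5, 8.5]
width: 0.2
grasp_force: 4.2
```

Call:
play_rows(
  dp=[
    [0,0,-0.4],
    [0,0,-0.4],
    [0,0,0],
    [0,0,0],
  ],
  yaw=[0,0,0,0],
)

```text
t: 7.13
ee_pos: [674.2, -181.4, 70.2]
orientation: [0.438, 3.11, -0.0]
ft_force: [-3.1, 1.3, 11.0]
width: 0.3
grasp_force: 5.2
```

Call:
play_rows(
  dp=[
    [0,0,-0.4],
    [0,0,-0.4],
    [0,0,0],
    [0,0,0],
  ],
  yaw=[0,0,0,0],
)

```text
t: 7.47
ee_pos: [674.2, -181.4, 69.7]
orientation: [0.438, 3.11, -0.0]
ft_force: [-5.4, 2.4, 12.9]
width: 0.5
grasp_force: 6.4
```

Call:
play_rows(
  dp=[
    [0,0,-0.4],
    [0,0,-0.4],
    [0,0,0],
    [0,0,0],
  ],
  yaw=[0,0,0,0],
)

```text
t: 7.8
ee_pos: [674.2, -181.4, 69.3]
orientation: [0.438, 3.11, -0.0]
ft_force: [-4.9, 1.7, 14.9]
width: 0.3
grasp_force: 7.5
```

That's firmly on the stop. I'll release fully, then touch 3–4 mm down to check the state.

Call:
play_rows(
  dp=[
    [0,0,2],
    [0,0,4],
    [0,0,5],
    [0,0,6],
    [0,0,4],
    [0,0,0],
    [0,0,0],
    [0,0,-3],
  ],
  yaw=[0,0,0,0,0,0,0,0],
)

```text
t: 8.47
ee_pos: [674.1, -181.3, 85.3]
orientation: [0.438, 3.111, -0.0]
ft_force: [-0.4, 0.2, -0.4]
width: 0.6
grasp_force: 0.0
```

Call:
play_rows(
  dp=[
    [0,0,-1.5],
    [0,0,-1],
    [0,0,-1],
    [0,0,-1],
    [0,0,-1],
    [0,0,0],
    [0,0,0],
  ],
  yaw=[0,0,0,0,0,0,0],
)

```text
t: 9.05
ee_pos: [673.9, -181.3, 80.0]
orientation: [-0.438, -3.111, -0.0]
ft_force: [-2.2, 0.8, 5.8]
width: 0.5
grasp_force: 2.7
```

The plunger now meets the finger at about 5 N straight away, so the blade is up. Now to the tab.

Call:
play_rows(
  dp=[
    [0,0,20],
    [0,0,22],
    [-34.3,-4.3,0],
    [-34.3,-4.3,0],
    [-34.3,-4.3,0],
    [-34.3,-4.3,0],
    [-34.3,-4.3,0],
    [-34.3,-4.3,0],
  ],
  yaw=[0,0,3.95,3.95,3.95,3.95,3.95,3.95],
)

```text
t: 9.72
ee_pos: [466.3, -206.9, 121.5]
orientation: [0.216, -3.134, -0.0]
ft_force: [1.5, 0.0, -0.6]
width: 0.5
grasp_force: 0.0
```

Call:
play_rows(
  dp=[
    [0,0,0],
    [0,0,-20],
    [0,0,-30],
    [0,0,-28],
    [0,0,-17],
    [0,0,0],
    [0,0,0],
  ],
  yaw=[0,0,0,0,0,0,0],
)

```text
t: 10.3
ee_pos: [468.0, -206.8, 26.0]
orientation: [0.209, -3.133, -0.002]
ft_force: [0.7, -0.2, -0.5]
width: 0.6
grasp_force: 0.0
```

```bash
python3 - <<'E'
from h import *
from scipy.spatial.transform import Rotation as R
p=viewer.get_image('top'); cv2.imwrite('pics/top2.png',cv2.resize(p['pixels'][130:290,220:380,::-1],None,fx=3.5,fy=3.5,interpolation=cv2.INTER_CUBIC))
o=ctrl.get_obs(); print(o['ee_pos'],o['ft_force'],R.from_rotvec(o['orientation']).as_matrix()[:,1])
E
```

```text
[ 468.69398989 -207.18510065   26.97026572] [0.06128148 0.43300048 0.60930957] [-1.33302995e-01  9.91075331e-01  7.17818283e-07]
```

View pics/top2.png

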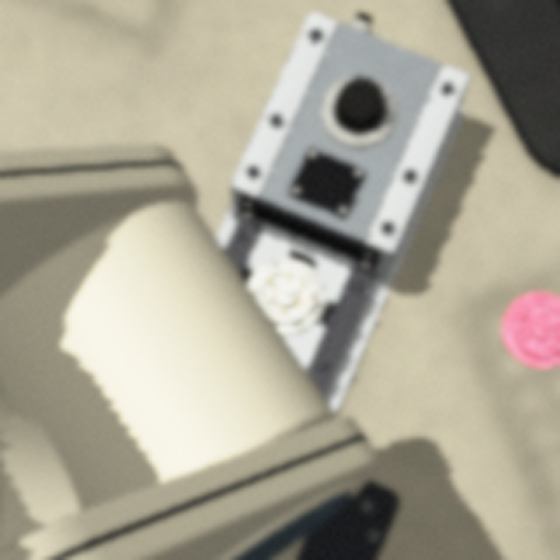

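The sensor is in its nest at (290,292) and the fingers are in front of the tab. I'll push slowly.

Call:
play_rows(
  dp=[
    [4,0.5,0],
    [4,0.5,0],
    [4,0.5,0],
    [4,0.5,0],
    [3,0.4,0],
    [3,0.4,0],
    [3,0.4,0],
    [3,0.4,0],
  ],
  yaw=[0,0,0,0,0,0,0,0],
)

```text
t: 11.02
ee_pos: [496.4, -203.4, 26.8]
orientation: [0.21, -3.134, 0.0]
ft_force: [-0.1, 0.0, -0.2]
width: 0.7
grasp_force: 0.0
```

Call:
play_rows(
  dp=[
    [3,0.4,0],
    [3,0.4,0],
    [3,0.4,0],
    [3,0.4,0],
    [3,0.4,0],
    [3,0.4,0],
    [3,0.4,0],
    [3,0.4,0],
  ],
  yaw=[0,0,0,0,0,0,0,0],
)

```text
t: 11.68
ee_pos: [520.3, -200.2, 26.7]
orientation: [0.21, -3.134, -0.0]
ft_force: [-1.7, 0.6, -0.4]
width: 0.5
grasp_force: 0.4
```

```bash
python3 - <<'E'
from h import *
P=[viewer.get_image(n) for n in('scene','top')]
cv2.imwrite('pics/both3.png',np.hstack([cv2.resize(P[0]['pixels'][160:310,210:360,::-1],(400,400),interpolation=cv2.INTER_CUBIC),cv2.resize(P[1]['pixels'][130:280,230:380,::-1],(400,400),interpolation=cv2.INTER_CUBIC)]))
o=ctrl.get_obs(); print(o['ee_pos'],o['ft_force'])
for p in P:
  for k in('nest','test_sensor','tab'):
    for r in models.landmark_of(p,k)[:2]: print(k,r['conf'],at_z(p,r['location'],16 if k!='tab' else 36))
E
```

```text
[ 521.02166822 -200.42735403   26.87183002] [ 0.39156552 -0.82838111  0.72188002]
nest 0.73 [ 605.70932141 -188.0213553    16.        ]
test_sensor 0.66 [ 615.38747095 -303.5515426    16.        ]
test_sensor 0.59 [537.83412108 -81.16337945  16.        ]
tab 0.97 [ 528.43768755 -197.43406408   36.        ]
test_sensor 0.59 [ 638.33337776 -310.3002453    16.        ]
```

View pics/both3.png

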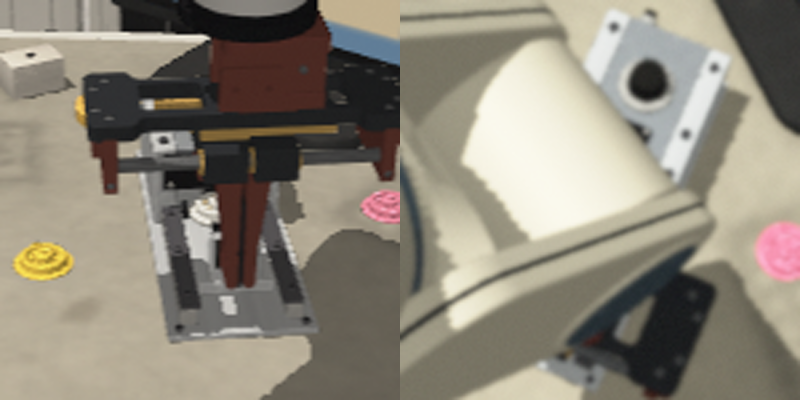

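The carriage moves freely with the tab about 9 mm ahead of the TCP, and the sensor is in place at (205,210). I'll continue.

Call:
play_rows(
  dp=[
    [3,0.4,0],
    [3,0.4,0],
    [3,0.4,0],
    [3,0.4,0],
    [3,0.4,0],
    [2,0.3,0],
    [2,0.3,0],
    [0,0,0],
  ],
  yaw=[0,0,0,0,0,0,0,0],
)

```text
t: 12.75
ee_pos: [539.9, -197.8, 26.9]
orientation: [-0.21, 3.134, -0.001]
ft_force: [0.3, -0.4, -0.1]
width: 0.4
grasp_force: 0.0
```

Call:
play_rows(
  dp=[
    [1,0.1,0],
    [1,0.1,0],
    [1,0.2,0],
    [0,0,0],
  ],
  yaw=[0,0,0,0],
)

```text
t: 13.08
ee_pos: [542.5, -197.4, 26.9]
orientation: [-0.21, 3.134, -0.0]
ft_force: [0.3, -0.3, 0.5]
width: 0.8
grasp_force: 0.0
```

Call:
play_rows(
  dp=[
    [1,0.1,0],
    [1,0.1,0],
    [1,0.2,0],
    [0,0,0],
  ],
  yaw=[0,0,0,0],
)

```text
t: 13.42
ee_pos: [545.5, -196.9, 26.8]
orientation: [-0.21, 3.134, -0.0]
ft_force: [0.4, 0.2, -0.3]
width: 0.3
grasp_force: 0.0
```

Call:
play_rows(
  dp=[
    [1,0.1,0],
    [1,0.1,0],
    [1,0.2,0],
  ],
  yaw=[0,0,0],
)

```text
t: 13.67
ee_pos: [548.1, -196.5, 26.8]
orientation: [0.21, -3.134, -0.0]
ft_force: [-1.7, -1.4, 1.5]
width: 0.3
grasp_force: 1.0
```

Call:
play_rows(
  dp=[
    [1,0.1,0],
    [1,0.1,0],
  ],
  yaw=[0,0],
)

```text
t: 13.83
ee_pos: [549.9, -196.3, 26.7]
orientation: [0.21, -3.134, -0.0]
ft_force: [-3.2, -0.7, 2.0]
width: 0.6
grasp_force: 1.3
```

Call:
play_rows(
  dp=[
    [1,0.1,0],
    [1,0.1,0],
  ],
  yaw=[0,0],
)

```text
t: 14.0
ee_pos: [551.9, -196.0, 26.8]
orientation: [0.21, -3.134, -0.0]
ft_force: [-3.6, -0.0, 2.7]
width: 0.4
grasp_force: 1.6
```

The contacts are engaged (rising to 3.6 N, almost home). I'll let it settle back gently and retreat.

Call:
play_rows(
  dp=[
    [-1,-0.1,0],
    [-1,-0.1,0],
    [-1,-0.2,0],
    [-1,-0.1,0],
    [-1,-0.1,0],
    [-2,-0.3,0],
    [-4,-0.5,0],
    [-15,-2,0],
  ],
  yaw=[0,0,0,0,0,0,0,0],
)

```text
t: 14.67
ee_pos: [528.0, -199.9, 27.2]
orientation: [-0.211, 3.132, -0.002]
ft_force: [-0.0, 1.0, 0.4]
width: 0.3
grasp_force: 0.0
```

Call:
play_rows(
  dp=[
    [-25,-3,0],
    [-25,-3,0],
    [0,0,20],
    [0,0,35],
    [0,0,40],
    [0,0,0],
  ],
  yaw=[0,0,0,0,0,0],
)

```text
t: 15.17
ee_pos: [479.6, -207.4, 127.9]
orientation: [-0.209, 3.125, -0.008]
ft_force: [1.1, -0.1, 0.4]
width: 0.6
grasp_force: 0.0
```

```bash
python3 - <<'E'
from h import *
P=[viewer.get_image(n) for n in('scene','top')]
cv2.imwrite('pics/both4.png',np.hstack([cv2.resize(P[0]['pixels'][160:310,210:360,::-1],(400,400),interpolation=cv2.INTER_CUBIC),cv2.resize(P[1]['pixels'][130:280,230:380,::-1],(400,400),interpolation=cv2.INTER_CUBIC)]))
o=ctrl.get_obs(); print(o['ee_pos'],o['ft_force'])
for p in P:
  for k in('tab','cap_top'):
    for r in models.landmark_of(p,k)[:2]: print(k,r['conf'],at_z(p,r['location'],84 if k!='tab' else 36))
E
```

```text
[ 477.18495942 -206.12834755  123.43372427] [ 0.42548991 -0.67896441 -0.30042855]
tab 0.91 [ 560.20962316 -190.3229138    36.        ]
cap_top 0.86 [ 679.07494371 -180.06634985   84.        ]
cap_top 0.85 [ 669.34676313 -177.52184796   84.        ]
```

View pics/both4.png

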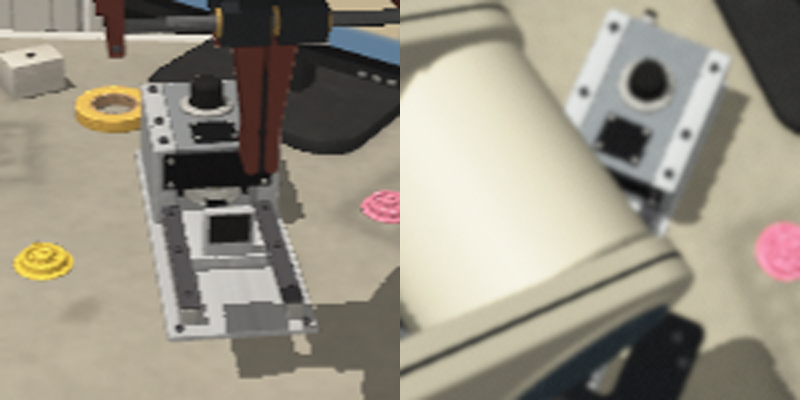

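The carriage is in the head with its tab at (230,230) in the left view and nothing displaced. Now to the cap.

Call:
play_rows(
  dp=[
    [32.8,4.2,0],
    [32.8,4.2,0],
    [32.8,4.2,0],
    [32.8,4.2,0],
    [32.8,4.2,0],
    [32.8,4.2,0],
    [0,0,0],
    [0,0,-15],
  ],
  yaw=[-3.95,-3.95,-3.95,-3.95,-3.95,-3.95,0,0],
)

```text
t: 16.13
ee_pos: [675.2, -180.1, 106.9]
orientation: [0.435, 3.109, -0.001]
ft_force: [1.3, 0.8, 0.1]
width: 0.5
grasp_force: 0.0
```

Call:
play_rows(
  dp=[
    [0,0,-12],
    [0,0,-6],
    [0,0,-2],
    [0,0,0],
    [0,0,0],
  ],
  yaw=[0,0,0,0,0],
)

```text
t: 16.55
ee_pos: [672.4, -180.6, 86.7]
orientation: [-0.439, -3.11, -0.0]
ft_force: [0.4, 0.1, 0.1]
width: 0.6
grasp_force: 0.0
```

Call:
play_rows(
  dp=[
    [0,0,-1],
    [0,0,-1],
    [0,0,-1],
    [0,0,-1],
    [0,0,-1],
    [0,0,-1],
    [0,0,-1],
    [0,0,0],
  ],
  yaw=[0,0,0,0,0,0,0,0],
)

```text
t: 17.22
ee_pos: [673.3, -180.5, 80.2]
orientation: [0.438, 3.11, -0.0]
ft_force: [-0.7, 0.3, 5.7]
width: 0.4
grasp_force: 2.7
```

Call:
play_rows(
  dp=[
    [0,0,-0.7],
    [0,0,-0.7],
    [0,0,-0.7],
    [0,0,-0.7],
    [0,0,-0.7],
    [0,0,-0.7],
    [0,0,-0.7],
    [0,0,0],
  ],
  yaw=[0,0,0,0,0,0,0,0],
)

```text
t: 17.88
ee_pos: [673.4, -180.5, 76.0]
orientation: [0.438, 3.11, -0.0]
ft_force: [-3.2, 0.1, 9.3]
width: 0.3
grasp_force: 4.6
```

Call:
play_rows(
  dp=[
    [0,0,-0.6],
    [0,0,-0.6],
    [0,0,-0.6],
    [0,0,-0.6],
    [0,0,-0.6],
    [0,0,-0.6],
    [0,0,0],
  ],
  yaw=[0,0,0,0,0,0,0],
)

```text
t: 18.47
ee_pos: [673.4, -180.5, 72.2]
orientation: [0.438, 3.11, -0.0]
ft_force: [-1.8, 0.2, 7.7]
width: 0.3
grasp_force: 3.8
```

Call:
play_rows(
  dp=[
    [0,0,-0.5],
    [0,0,-0.5],
    [0,0,-0.5],
    [0,0,-0.5],
    [0,0,-0.4],
    [0,0,0],
  ],
  yaw=[0,0,0,0,0,0],
)

```text
t: 18.97
ee_pos: [673.4, -180.5, 70.2]
orientation: [0.438, 3.11, -0.0]
ft_force: [-3.7, 0.5, 10.8]
width: 0.5
grasp_force: 5.1
```

Call:
play_rows(
  dp=[
    [0,0,-0.4],
    [0,0,-0.4],
    [0,0,-0.4],
    [0,0,0],
    [0,0,0],
  ],
  yaw=[0,0,0,0,0],
)

```text
t: 19.38
ee_pos: [673.4, -180.5, 69.5]
orientation: [0.438, 3.11, -0.0]
ft_force: [-4.8, 0.4, 13.0]
width: 0.8
grasp_force: 6.8
```

Call:
play_rows(
  dp=[
    [0,0,-0.4],
    [0,0,-0.4],
    [0,0,0],
    [0,0,0],
  ],
  yaw=[0,0,0,0],
)

```text
t: 19.72
ee_pos: [673.4, -180.5, 69.0]
orientation: [0.438, 3.11, -0.0]
ft_force: [-4.0, 0.9, 15.8]
width: 0.1
grasp_force: 7.9
```

Call:
play_rows(
  dp=[
    [0,0,2],
    [0,0,3],
    [0,0,4],
    [0,0,5],
    [0,0,5],
    [0,0,0],
    [0,0,0],
    [0,0,-2],
  ],
  yaw=[0,0,0,0,0,0,0,0],
)

```text
t: 20.38
ee_pos: [672.9, -180.2, 83.8]
orientation: [-0.438, -3.111, -0.0]
ft_force: [0.3, -0.0, 0.9]
width: 0.8
grasp_force: 0.4
```

Call:
play_rows(
  dp=[
    [0,0,-1],
    [0,0,-1],
    [0,0,-1],
    [0,0,-1],
    [0,0,-1],
    [0,0,-1],
    [0,0,0],
    [0,0,0],
  ],
  yaw=[0,0,0,0,0,0,0,0],
)

```text
t: 21.05
ee_pos: [672.9, -180.3, 77.8]
orientation: [-0.438, -3.111, -0.0]
ft_force: [0.4, 0.0, 1.3]
width: 0.5
grasp_force: 0.7
```

The cap sank 6 mm freely, so the blade is down. I'll back away and check that the carriage is home.

Call:
play_rows(
  dp=[
    [0,0,12],
    [0,0,25],
    [0,0,30],
    [-8,30,10],
    [-8,35,10],
    [-8,38,0],
    [-8,38,0],
    [-8,38,0],
  ],
  yaw=[0,0,0,0,0,0,0,0],
)

```text
t: 21.72
ee_pos: [632.6, 0.0, 166.3]
orientation: [0.439, 3.109, 0.0]
ft_force: [0.9, 1.2, 0.3]
width: 0.3
grasp_force: 0.0
```

Call:
play_rows(
  dp=[
    [-20,36,0],
    [-20,36,0],
    [-20,36,0],
    [-20,36,0],
    [-20,36,0],
    [-20,36,0],
    [0,0,0],
    [0,0,0],
  ],
  yaw=[0,0,0,0,0,0,0,0],
)

```text
t: 22.38
ee_pos: [512.2, 216.5, 165.8]
orientation: [0.432, 3.111, 0.0]
ft_force: [0.1, -0.9, 0.5]
width: 0.5
grasp_force: 0.0
```

```bash
python3 - <<'E'
from h import *
P=[viewer.get_image(n) for n in('scene','top')]
cv2.imwrite('pics/both5.png',np.hstack([cv2.resize(P[0]['pixels'][170:300,230:360,::-1],(400,400),interpolation=cv2.INTER_CUBIC),cv2.resize(P[1]['pixels'][130:280,230:380,::-1],(400,400),interpolation=cv2.INTER_CUBIC)]))
o=ctrl.get_obs(); print(o['t'],o['ee_pos'],o['ft_force'])
for p in P:
  for k,z in(('tab',36),('carriage',0),('nest',16),('fixture',0),('cap_top',84)):
    for r in models.landmark_of(p,k)[:1]: print(k,r['conf'],at_z(p,r['location'],z))
E
```

```text
22.4833 [513.43683619 214.4771618  165.49975308] [-1.44446623 -0.52096341  0.18917508]
carriage 0.92 [ 623.83912396 -189.87450586    0.        ]
nest 0.89 [ 637.39308056 -189.64598027   16.        ]
fixture 0.63 [ 6.11535020e+02 -1.84522359e+02 -5.68434189e-14]
cap_top 0.97 [ 677.23515816 -176.98878064   84.        ]
tab 0.69 [ 558.56088312 -200.74702661   36.        ]
carriage 0.92 [ 617.52247699 -189.61463662    0.        ]
nest 0.61 [ 639.8624838  -186.52273738   16.        ]
fixture 0.81 [ 616.66570507 -187.86872154    0.        ]
cap_top 0.66 [ 550.97143053 -200.12899709   84.        ]
```

View pics/both5.png

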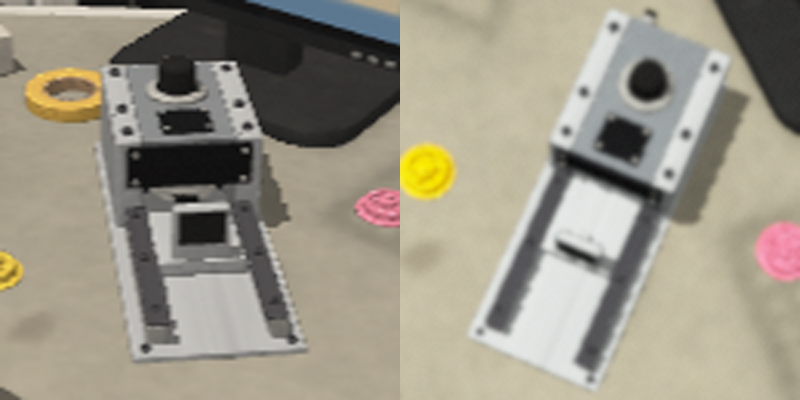

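```bash
python3 - <<'E'
from h import *
np.set_printoptions(precision=1,suppress=True)
u=np.array([np.cos(np.radians(7.5)),np.sin(np.radians(7.5))]); v=np.array([-u[1],u[0]]); o=np.array([614,-189.])
for n in('scene','top'):
    p=viewer.get_image(n); pts=[]
    for r in range(150,290):
        for c in range(240,350):
            if p['range_z'][r,c]>0:
                O,d=ray(p,(c,r)); pts.append(O+d*p['range_z'][r,c])
    C=np.array(pts); f=np.stack([(C[:,:2]-o)@u,(C[:,:2]-o)@v,C[:,2]],1)
    m=(abs(f[:,1])<12)&(f[:,2]>25)&(f[:,2]<52)&(f[:,0]<-20)&(f[:,0]>-90); print(n,'tab',m.sum()); print(f[m][np.argsort(f[m][:,0])][:,[0,2]][::max(1,m.sum()//12)].T)
    m=(abs(f[:,1])<35)&(f[:,2]>58)&(f[:,2]<66)&(f[:,0]<40); print('head front',np.percentile(f[m][:,0],[0,1,3,50]))
    m=(abs(f[:,1])<35)&(f[:,2]>20)&(f[:,2]<56)&(f[:,0]>-20)&(f[:,0]<20)&(f[:,2]>48); print('front face',np.percentile(f[m][:,0],[5,50,95]) if m.any() else None)
E
```

```text
scene tab 193
[[-54.3 -52.8 -52.3 -51.9 -51.4 -51.1 -50.8 -50.3 -50.  -49.5 -49.1 -47.2
  -42.1]
 [ 33.1  42.5  28.1  41.5  38.8  37.3  29.3  34.   30.1  37.9  27.6  46.4
   45.2]]
head front [-2.9 -1.6  0.1 14.9]
front face [-3.  -0.5  1.5]
top tab 125
[[-51.4 -50.8 -50.7 -50.5 -50.1 -49.  -48.4 -47.2 -45.8 -44.8 -43.7 -42.5
  -35.5]
 [ 39.7  46.   35.6  48.8  28.8  49.1  48.4  50.7  50.9  51.1  47.3  47.6
   27. ]]
head front [-1.4 -0.3  0.5 18.6]
front face [-0.8 -0.2  0.6]
```

The tab face to head front gap measures 50.3 mm, against 50.5 mm expected at home (55.5 mm if it were still 5 mm short). The carriage is home and locked, and the robot is clear.

```bash
python3 -c "
from workcell import ticket; print(ticket.close_job())"
```

```text
the job is handed in; nothing more can be done
None
```

The job is handed in: the lock had been left latched, so I clicked it free, slid the carriage onto the sprung contacts and clicked the lock again. The carriage now measures fully home with the blade down, the highest push was about 17 N, and the sensor was last seen in its nest before the head hid it.

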